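# Check the lid spring of the hallway key tray

## Robot

A 6-joint arm with a two-finger parallel gripper is mounted at the origin on the work surface. World frame = base frame: x ahead of the robot, y to its left, z up, the work surface at z = 0. Lengths are in m, angles in rad, forces in N, time in s.
With the tool pointing down it reaches from about 0.275 to 0.75 m from the base axis. Payload 10.2 kg.
Tool frame: the origin (TCP) lies midway between the tips of the shut fingers; the grasp point (between the pads) lies 19 mm behind it (env.hold_point_z is the distance from the TCP to the grasp point, in m); z points along the fingers, y is the line along which they close (so a half turn about z gives the same grasp; the last joint's range is limited). The gripper opens to 85 mm and grips with 20 to 120 N. Pads are 22 mm wide; open, the fingers measure 114 mm over their backs; the gripper's body (76 mm by 85 mm) begins 54 mm behind the grasp point. The pads swing forward as they close: fully open they stand 13 mm farther back than shut.
Start: joints at [0.983, 0.313, 1.498, -0, 1.331, -0.223], TCP at [0.187, 0.49, 0.231] pointing down, gripper open.
Joint ranges: [-2.94, 2.94], [-0.97, 2.17], [0.19, 2.56], [-1.23, 4.37], [0.02, 3.11], [-2.88, 2.88]. Speed limits (rad/s): [2.39, 2.39, 3.01, 3.14, 3.14, 3.14].

## Interface

Orientations are given as a unit quaternion [x, y, z, w].
In Python, from bench import env, kinematics, monitor, eyes, job gives the robot as it stands. The module is installed in compiled form; this text tells all that it offers. Calls block until the motion is done:
- env.reach(position, orientation): joint-space move of the TCP to a pose.
- env.movel(position, velocity=0.15, frame=None, guard=None): straight line of the TCP; frame=None keeps the orientation; velocity is the mean speed in m/s. With guard (N) it stops when the force on the tool has changed by that much, and returns True; else False.
- env.set_joints(angles): joint-space move.
- env.release() and env.close_gripper(effort=None): open the fingers fully, or close them until they stop; effort is the grip in N (None keeps the last).
- env.hold(seconds).
- kinematics.ik(position, orientation): joint angles nearest the present ones, or None.
- monitor.sense(): the state.
- eyes.grab_frame(name): name is "scene" or "top" or "wrist"; returns a dict with "frame" (384x512x3 uint8, red, green, blue), "mtx" (3x3 intrinsics, pixels), "k1" (the pictures are not rectified: a ray, as slopes to the right and down, at radius r is drawn at 1 + k1 r^2 times it, then the intrinsics apply), "view" (4x4, takes a point from world to camera coordinates). Camera axes: x right, y down, z forward; pixel columns grow to the right and rows downward; lengths in m; the calibration is good to about 2 mm. A picture is of the moment at which its call begins. There is no depth.
A pose or a line that the arm cannot do raises env.MotionError and nothing moves.
- job.hand_in(): hands the job in; it is judged then, once.
The state is a dict: "clock": time; "joints": joint angles; "qvel": joint speeds; "joint_efforts": joint torques, N m; "position": TCP position; "ee_rot": TCP orientation; "contact_force": force on the tool from outside, world axes, zero at the start; "ft_torque": the same for the moment, N m; "finger_gap": opening from 0.0 (shut) to 1.0 (fully open); "gripper_force": force on a finger pad.
Only numpy, scipy, OpenCV 4.12 (cv2) and the standard library are available. Lean on these libraries where they do the work, as an engineer would, in place of code of your own. Each camera call takes 0.05 s, during which the arm holds its last target. There are 200 camera calls.

## Task

I have just refitted the over-centre lid spring on the covered key tray and want to look at it under load. Turn the orange turnbutton about a quarter turn, clear of the closed lid, then lift the lid by its red bar until it is past its balance point, without letting it fly fully back. Then ease it back and finish holding it by the bar just below the balance point, at about 50 degrees open; do not let go, and leave the other things on the cabinet where they are.

Things in the scene. Friction and masses are not known exactly. Their poses are not given: they have to be found in the camera images.
- key_tray: dark blue-grey stack of two trays, fixed; 180 mm in x, 200 in y, 110 tall. Origin: centre of underside; -x is its front, z up. Place and yaw (+-0.35 rad) vary. Cream lid 155 x 196 x 6 mm, top face at z=116 mm when closed, hinged along y at x=75, z=110 mm. On its +y side a grey ledge (90 mm in x, 50 in y, top at z=108) carries the turnbutton; a coil spring sits on its -y side
- turnbutton (a joint): angle of the orange turnbutton, rad. 0: points along the tray's -y, over the lid's edge, blocking it; starts at 0 to 0.25. Grows clockwise seen from above, stop at 1.65; at 1.57 it lies along the tray's side, pointing to the tray's front (-x). Turn it to at least 1.25. Friction 0.04 N m: it stays where left
- turnbutton_grip (a point): on the turnbutton's upright axis, at the tray's (-20, 125, 139) mm. The turnbutton is an orange bar with upright sides, 12 mm wide, 30 mm tall (z=119 to 149 mm, 3 mm above the closed lid), 60 mm long: 42 mm from axis to pointing end, 18 mm to tail. Pinch it across its width and turn, or push it round
- lid (a joint): lid opening, rad: 0 closed, stop at 1.75. Balance point about 1.0 (57 deg): below it spring and weight shut the lid, above it the spring throws it open. Lifting at the bar takes about 4 N at first, falling to nothing at the balance point. 'Past' is 1.10 or more for a moment, always under 1.6; 'just below' is 0.76 to 0.95, best 0.87
- lid_hinge (a point): middle of the lid's hinge axis, at the tray's (75, 0, 110) mm; the axis runs along the tray's y
- lid_bar (a point): red round bar, 12 mm thick, 118 mm long, along the tray's y; this point: its centre. Two thin steel arms (y=+-55 mm) hold it before the lid's free edge: 41 mm clear gap to the edge, 100 mm between the arms, open air below. 207 mm from the hinge axis; lid closed: at the tray's (-132, 0, 113) mm. It swings up and back with the lid and can turn between the fingers
- key_bowl: teal bowl, 130 mm across, 50 mm tall, loose; origin under its centre. Leave alone
- pot: small white ceramic pot, 90 mm across, 80 mm tall, with a succulent in it (105 mm in all), loose; origin under its centre. Leave alone
- coaster: round wooden coaster, 100 mm across, 8 mm thick, loose; origin under its centre. Leave alone
- car_key: chrome car key, 80 mm long, 30 mm wide, 12 mm thick, lying on the coaster; origin in its underside. Leave alone
- earbud_case: black earbud case, 50 x 60 x 24 mm, loose; origin under its centre. Leave alone

How it is judged:
On the way, in this order (a step that is already met when the one before it is completed fails the run):
1. the turnbutton is turned clear while the lid is still closed (value of joint turnbutton above 1.2 rad and value of joint lid below 0.1 rad), for 0.2 s.
2. the lid is raised past its balance point, held by its bar (value of joint lid above 1.07 rad and contact force between the fingers and lid_bar above 0.2 N), for 0.1 s.
At the end, for the whole second after the job is handed in: The robot still holds the red bar (finger force on it over 0.2 N) with the lid at rest just below its balance point, between 0.74 and 0.97 rad open (speed under 0.08 rad/s), and the turnbutton is still clear of the lid (over 1.2 rad) (value of joint lid between 0.74 and 0.97 rad and velocity of joint lid between -0.08 and 0.08 rad/s and contact force between the fingers and lid_bar above 0.2 N and value of joint turnbutton above 1.2 rad); the arm keeps its last pose, push and grip.
It fails at once if the lid flies fully back (over 1.6 rad) (value of joint lid above 1.6 rad).
It fails at once if another thing on the cabinet is moved by more than 25 mm (distance of any of key_bowl, pot, coaster, car_key, earbud_case from where it was at the start of the episode above 0.025 m).
It also fails if it takes over 51 s, if anything falls off the work surface, if the arm or the gripper's body presses on something with over 40 N, if the wrist force passes 120 N, or if a joint passes its speed limit or range.

## Working session

There is one attempt and no reset: what is moved stays moved. The work goes in short steps, each a Python script; the robot and the scene stay as the last script left them, time stands still between calls to the robot, and variables do not carry over. Pictures are saved under pics/ and viewed, at most 10 in all, crops included, and the job is handed in when it is done.

```bash
mkdir -p pics; python3 - <<'E'
from bench import env,monitor,eyes
import cv2,numpy as np,pickle
fs={n:eyes.grab_frame(n) for n in("scene","top")}
pickle.dump(fs,open('f0.pkl','wb'))
cv2.imwrite('pics/top.png',fs['top']['frame'][:,:,::-1]);cv2.imwrite('pics/scene.png',fs['scene']['frame'][:,:,::-1])
for n in fs: print(n,fs[n]['mtx'].tolist(),fs[n]['k1'],np.round(fs[n]['view'],3).tolist())
print(monitor.sense(),env.hold_point_z)
E
```

```text
scene [[488.97465793344634, 0.0, 247.05336216183275], [0.0, 488.97465793344634, 190.2283122992567], [0.0, 0.0, 1.0]] 0.038818692693212704 [[-0.238, 0.971, 0.001, 0.121], [0.744, 0.183, -0.642, -0.352], [-0.624, -0.152, -0.766, 1.746], [0.0, 0.0, 0.0, 1.0]]
top [[474.8363601213523, 0.0, 250.24474565977428], [0.0, 474.8363601213523, 201.7246619951016], [0.0, 0.0, 1.0]] -0.044097712515749746 [[-0.009, -1.0, -0.023, 0.016], [-0.99, 0.012, -0.142, 0.569], [0.142, 0.022, -0.99, 1.306], [0.0, 0.0, 0.0, 1.0]]
{'clock': 0.1, 'joints': array([ 9.82587625e-01,  3.13390958e-01,  1.49833541e+00, -1.94890022e-05,
        1.33100762e+00, -2.23386142e-01]), 'qvel': array([ 0.00137933,  0.00019362, -0.00295405,  0.00231296, -0.00062473,
        0.00048637]), 'joint_efforts': array([ 3.33651435e-03, -4.12902474e+01, -2.60138583e+01, -1.17395020e-04,
        3.05458532e-03,  3.41496730e-05]), 'position': array([0.18719357, 0.49025431, 0.23080356]), 'ee_rot': array([ 1.81399062e-01,  9.83409403e-01, -5.28059840e-04, -2.16576717e-04]), 'contact_force': array([ 0.61893995,  0.29307878, -0.14637224]), 'ft_torque': array([ 0.00915758,  0.01164205, -0.02849326]), 'gripper_force': 0.0, 'finger_gap': 0.9998570932838409} 0.0187
```

View pics/top.png

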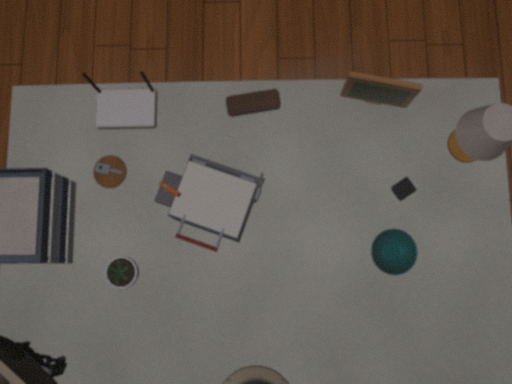

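View pics/scene.png

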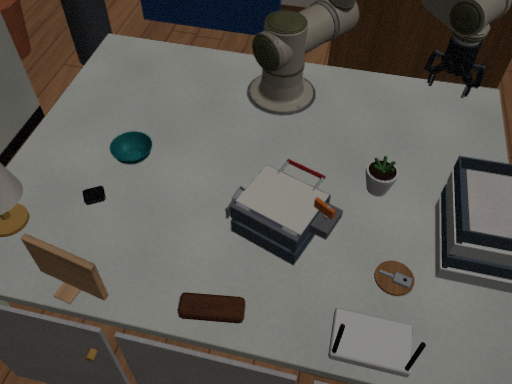

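The top view shows the tray at about (215,200), the red bar from (177,236) to (217,249), the orange turnbutton at (170,188), the pot at (121,272) and the coaster at (110,171). Next I measure them.

```bash
cat > h.py <<'E'
import numpy as np,cv2
from scipy.spatial.transform import Rotation as R
def ray(f,uv):
    d=np.array([f['k1'],0,0,0,0.]); p=cv2.undistortPoints(np.array([[uv]],float),f['mtx'],d)[0,0]
    V=np.array(f['view']);Rm=V[:3,:3];return -Rm.T@V[:3,3],Rm.T@np.array([p[0],p[1],1])
def plane(f,uv,z):
    o,d=ray(f,uv);return o+d*(z-o[2])/d[2]
def proj(f,P):
    V=np.array(f['view']);r,_=cv2.Rodrigues(V[:3,:3]);return cv2.projectPoints(np.array(P,float).reshape(-1,1,3),r,V[:3,3],f['mtx'],np.array([f['k1'],0,0,0,0.]))[0][:,0]
def mask(f,lo,hi,s=100,v=50):
    h=cv2.cvtColor(f['frame'],cv2.COLOR_RGB2HSV);H=h[:,:,0].astype(int)
    m=((H>=lo)&(H<=hi) if lo<=hi else (H>=lo)|(H<=hi))&(h[:,:,1]>s)&(h[:,:,2]>v)
    return m.astype(np.uint8)
def blobs(m,amin=25):
    n,l,st,c=cv2.connectedComponentsWithStats(m)
    return [(st[i,4],c[i],l==i) for i in range(1,n) if st[i,4]>=amin]
E
python3 - <<'E'
import pickle;from h import *
fs=pickle.load(open('f0.pkl','rb'))
for n,z in(("top",1),("scene",1)):
    f=fs[n]
    for nm,lo,hi,zz,s in(("red",172,4,.113,130),("orange",5,16,.149,170)):
        for a,c,m in blobs(mask(f,lo,hi,s),20):
            r=cv2.minAreaRect(np.argwhere(m)[:,::-1].astype(np.float32));b=cv2.boxPoints(r)
            if not(150<c[0]<350 and 150<c[1]<260):continue
            e=[(b[i]+b[(i+1)%4])/2 for i in range(4)];e=e[::2] if np.linalg.norm(e[0]-e[2])>np.linalg.norm(e[1]-e[3]) else e[1::2]
            P=[plane(f,q,zz) for q in e];d=P[1]-P[0]
            print(n,nm,a,c.round(1),np.round(plane(f,c,zz),4),'ends',np.round(P,3).tolist(),np.hypot(*d[:2]).round(3),np.degrees(np.arctan2(d[1],d[0])).round(1))
f=fs['top']
h=cv2.cvtColor(f['frame'],cv2.COLOR_RGB2HSV)
for p in[(215,200),(300,200),(170,195),(172,187),(195,242)]:print(p,h[p[1],p[0]],f['frame'][p[1],p[0]])
for nm,p,z in(("pot",(121,272),.08),("coaster",(110,171),.008),("bowl",(394,252),.05)):print(nm,plane(f,p,z).round(3))
E
```

```text
top red 69 [195.3 242. ] [0.4518 0.1555 0.113 ] ends [[0.47, 0.205, 0.113], [0.433, 0.103, 0.113]] 0.109 -110.3
top orange 36 [172.  190.2] [0.5862 0.2132 0.149 ] ends [[0.595, 0.226, 0.149], [0.577, 0.199, 0.149]] 0.033 -124.1
scene red 115 [305.3 168.5] [0.4519 0.1515 0.113 ] ends [[0.432, 0.096, 0.113], [0.472, 0.206, 0.113]] 0.117 70.2
scene orange 185 [324.1 208.1] [0.6067 0.2212 0.149 ] ends [[0.587, 0.195, 0.149], [0.623, 0.247, 0.149]] 0.063 55.3
(215, 200) [ 20  17 132] [132 129 123]
(300, 200) [ 15  18 116] [116 112 108]
(170, 195) [126  17  76] [72 71 76]
(172, 187) [ 7 92 94] [94 68 60]
(195, 242) [  0 133  90] [90 43 43]
pot [0.374 0.363 0.08 ]
coaster [0.67  0.426 0.008]
bowl [ 0.422 -0.387  0.05 ]
```

```bash
python3 - <<'E'
import pickle,cv2,numpy as np
fs=pickle.load(open('f0.pkl','rb'))
a=cv2.resize(fs['top']['frame'][140:260,140:280],None,fx=4,fy=4,interpolation=2)
cv2.imwrite('pics/crop.png',np.clip(a[:,:,::-1]*1.4,0,255))
E
```

```text
[ WARN:0@0.018] global loadsave.cpp:1063 imwrite_ Unsupported depth image for selected encoder is fallbacked to CV_8U.
```

View pics/crop.png

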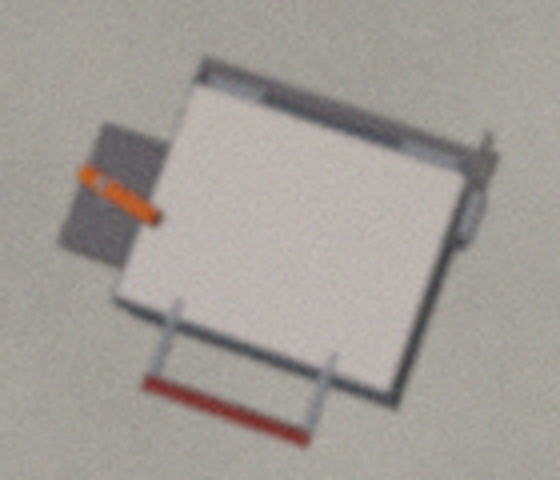

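The crop (4x, offset 140,140) shows the button from tail (82,175) to tip (157,217) and the lid corners at about (122,293), (392,388), (465,178) and (200,85). I'll check the pose estimate against these and plan the IK.

```bash
cat >> h.py <<'E'
YAW=np.radians(-19.9);T0=np.array([0.576,0.1084,0])
Rt=R.from_euler('z',YAW).as_matrix()
def W(p): return T0+Rt@np.array(p,float)
def down(psi): # closing axis y at world angle psi, tool down
    y=np.array([np.cos(psi),np.sin(psi),0]);z=np.array([0,0,-1.]);return R.from_matrix(np.c_[np.cross(y,z),y,z]).as_quat()
def tilt(t,s=1): # tray frame tool dir (sin t,0,-cos t), closing across tray y
    z=Rt@np.array([np.sin(t),0,-np.cos(t)]);y=s*(Rt@np.array([np.cos(t),0,np.sin(t)]));return R.from_matrix(np.c_[np.cross(y,z),y,z]).as_quat()
def bar(th): return W([.075-.207*np.cos(th+.0145),0,.110+.207*np.sin(th+.0145)])
E
python3 - <<'E'
import pickle;from h import *
from bench import kinematics
fs=pickle.load(open('f0.pkl','rb'))
f=fs['top'];pts=[W(p) for p in([-.08,.098,.116],[-.08,-.098,.116],[.075,-.098,.116],[.075,.098,.116],[-.132,0,.113],[-.132,.059,.113],[-.132,-.059,.113])]
print(((proj(f,pts)-140+.5)*4).round(0).tolist())
t=plane(f,(140+157/4-.5,140+217/4-.5),.149);s=plane(f,(140+82/4-.5,140+175/4-.5),.149)
d=t-s;print('axis',W([-.02,.125,.139]),s+.3*d,np.hypot(*d[:2]),'theta',-np.pi/2+YAW-np.arctan2(d[1],d[0]))
for nn in fs:
  f=fs[nn]
  for a,c,m in blobs(mask(f,3,17,80,50),30):
    if not(150<c[0]<350 and 150<c[1]<260):continue
    print(nn,a,c,'axis pred',proj(f,[W([-.02,.125,.149])]))
# IK
for sg in(0,np.pi):
  for th in(.2,1.5):
    q=kinematics.ik(W([-.02,.125,.124]),down(-np.pi/2+YAW-th+np.pi/2+sg));print('btn',sg,th,None if q is None else np.round(q,2))
for s in(1,-1):
  for t in(.3,.6):
    for th in(0,.5,.87,1.15):
      qu=tilt(t,s);q=kinematics.ik(bar(th)+.019*R.from_quat(qu).as_matrix()[:,2],qu);print(s,t,th,None if q is None else np.round(q,2))
E
```

```text
[[116.0, 288.0], [391.0, 385.0], [469.0, 167.0], [197.0, 74.0], [227.0, 410.0], [144.0, 381.0], [310.0, 439.0]]
axis [0.59974168 0.23274361 0.139     ] [0.59661599 0.23021467 0.149     ] 0.057722232702807366 theta 0.17256808622267683
scene 228 [324.48245614 208.11842105] axis pred [[329.12919817 206.86749811]]
top 116 [169.17241379 188.3362069 ] axis pred [[164.67120666 185.23263386]]
btn 0 0.2 [ 0.19  0.66  1.24 -0.    1.23  0.74]
btn 0 1.5 [ 0.19  0.66  1.24 -0.    1.23  2.04]
btn 3.141592653589793 0.2 [ 0.19  0.66  1.24 -0.    1.23 -2.41]
btn 3.141592653589793 1.5 [ 0.19  0.66  1.24 -0.    1.23 -1.11]
1 0.3 0 [ 0.15  0.29  1.97 -0.24  0.63  0.68]
1 0.3 0.5 [ 0.12  0.18  1.8  -0.17  0.9   0.56]
1 0.3 0.87 [ 0.08  0.21  1.61 -0.14  1.05  0.48]
1 0.3 1.15 [ 0.04  0.28  1.44 -0.12  1.15  0.42]
1 0.6 0 [ 0.24  0.28  2.11 -0.95  0.39  1.41]
1 0.6 0.5 [ 0.2   0.13  1.96 -0.55  0.6   0.93]
1 0.6 0.87 [ 0.14  0.13  1.79 -0.41  0.72  0.73]
1 0.6 1.15 [ 0.09  0.19  1.64 -0.34  0.79  0.61]
-1 0.3 0 [ 0.15  0.29  1.97 -0.24  0.63 -2.46]
-1 0.3 0.5 [ 0.12  0.18  1.8  -0.17  0.9  -2.58]
-1 0.3 0.87 [ 0.08  0.21  1.61 -0.14  1.05 -2.67]
-1 0.3 1.15 [ 0.04  0.28  1.44 -0.12  1.15 -2.72]
-1 0.6 0 [ 0.24  0.28  2.11 -0.95  0.39 -1.73]
-1 0.6 0.5 [ 0.2   0.13  1.96 -0.55  0.6  -2.21]
-1 0.6 0.87 [ 0.14  0.13  1.79 -0.41  0.72 -2.42]
-1 0.6 1.15 [ 0.09  0.19  1.64 -0.34  0.79 -2.53]
```

```bash
sed -i 's/T0=np.array(\[0.576,0.1084,0\])/T0=np.array([0.5745,0.1075,0])/' h.py; python3 - <<'E'
from h import *
from bench import env,monitor,eyes
A=W([-.02,.125,0]);o=lambda th:down(YAW-th)
env.movel([.187,.49,.30]);env.reach(A+[0,0,.22],o(.19))
print('g',env.movel(A+[0,0,.125],velocity=.08,guard=8));env.close_gripper(30)
s=monitor.sense();print(s['clock'],s['position'],s['contact_force'],s['finger_gap'],s['gripper_force'])
for th in(.6,1.0,1.3,1.52):
    env.reach(A+[0,0,.125],o(th));s=monitor.sense();print(th,s['clock'].round(1),s['position'].round(4),s['contact_force'].round(1),s['ft_torque'].round(2),round(s['finger_gap'],3),s['gripper_force'])
env.release();env.movel(A+[0,0,.25])
f=eyes.grab_frame('wrist');cv2.imwrite('pics/w1.png',f['frame'][:,:,::-1]);print(monitor.sense()['clock'])
E
```

```text
g False
4.4917 [0.59904655 0.23155581 0.12522701] [ 4.68129964 -1.36914823 -0.58111681] 0.13071932471456676 34.36625897884369Traceback (most recent call last):
  File "<stdin>", line 8, in <module>
AttributeError: 'float' object has no attribute 'round'
```

```bash
python3 - <<'E'
from h import *
from bench import env,monitor,eyes
A=W([-.02,.125,0]);o=lambda th:down(YAW-th)
for th in(1.0,1.3,1.52):
    env.reach(A+[0,0,.125],o(th));s=monitor.sense();print(th,s['clock'],s['position'].round(4),s['contact_force'].round(1),s['ft_torque'].round(2),round(s['finger_gap'],3),s['gripper_force'])
env.release();env.movel(A+[0,0,.25])
f=eyes.grab_frame('wrist');cv2.imwrite('pics/w1.png',f['frame'][:,:,::-1]);print(monitor.sense()['clock'])
E
```

```text
1.0 5.4333 [0.599  0.2318 0.1252] [ 5.5 -0.4  0.1] [ 0.13 -0.82 -0.11] 0.133 34.36774492263794
1.3 5.825 [0.599  0.2319 0.1252] [ 4.9  0.3 -1.4] [ 0.14 -0.83  0.03] 0.133 34.344289898872375
1.52 6.15 [0.599  0.232  0.1252] [ 4.5  0.4 -1. ] [ 0.23 -0.94 -0.01] 0.135 34.3213015794754
7.8917
```

View pics/w1.png

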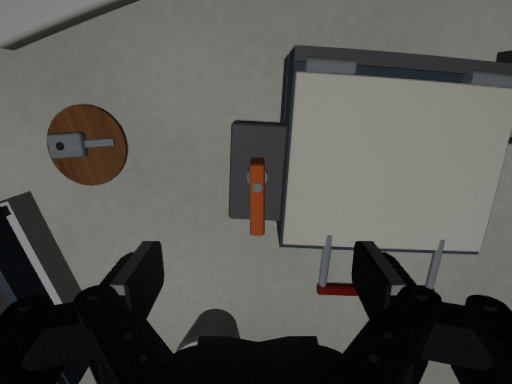

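The wrist view shows the button along the tray's side, with its tip at (258,232) toward the front. It is clear of the lid and the lid is closed. Now the bar.

```bash
python3 - <<'E'
from h import *
from bench import env,monitor,eyes
q=tilt(.6);z=R.from_quat(q).as_matrix()[:,2];B=np.array([.4512,.153,.113])
env.reach(B-.10*z,q)
print('g',env.movel(B+.017*z,velocity=.08,guard=8))
f=eyes.grab_frame('wrist');cv2.imwrite('pics/w2.png',f['frame'][:,:,::-1])
env.close_gripper(40)
s=monitor.sense();print(s['clock'],s['position'],B+.017*z,s['contact_force'].round(1),s['finger_gap'],s['gripper_force'])
f=eyes.grab_frame('scene');cv2.imwrite('pics/s2.png',cv2.resize(f['frame'][80:280,180:400],None,fx=3,fy=3)[:,:,::-1])
E
```

```text
g False
11.2333 [0.46043642 0.14969054 0.09924801] [0.46022575 0.14973272 0.09896929] [-1.1 -0.5  3.8] 0.12415086546103124 38.91517639160156
```

View pics/w2.png

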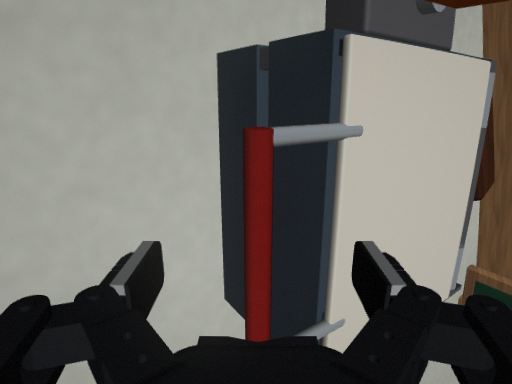

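View pics/s2.png

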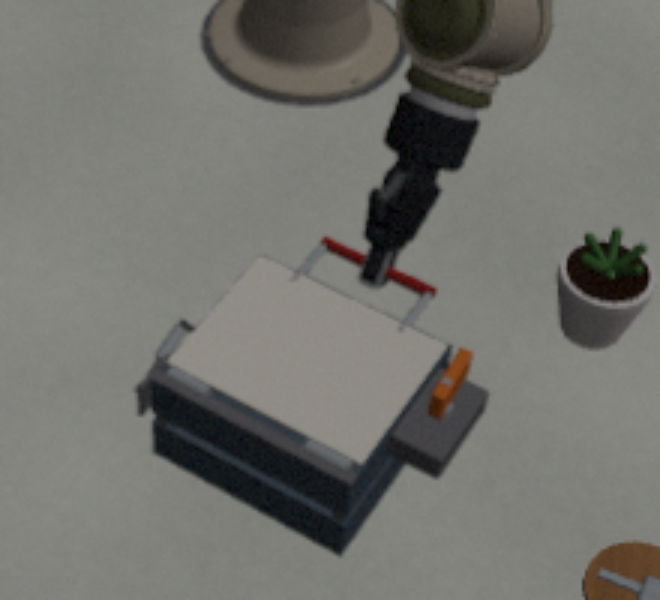

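The scene view shows the fingers round the bar at about (385,262), with the button clear of the lid. Now I lift along the arc while watching the radial force.

```bash
cat >> h.py <<'E'
from bench import env,monitor,eyes
P0=np.array([.46023,.14973,.09897])
def rad(th): return Rt@np.array([-np.cos(th+.0145),0,np.sin(th+.0145)])
def tan(th): return Rt@np.array([np.sin(th+.0145),0,np.cos(th+.0145)])
def go(ths,v=.06,dr=0.):
    for th in ths:
        env.movel(P0+bar(th)-bar(0)+dr*rad(th),velocity=v);s=monitor.sense();F=s['contact_force']
        print(round(th,2),round(s['clock'],1),'rad',(F@rad(th)).round(1),'tan',(F@tan(th)).round(1),'y',(F@Rt[:,1]).round(1),round(s['finger_gap'],3),round(s['gripper_force'],1))
E
python3 -c "
from h import *
go(np.arange(.1,.65,.1))"
```

```text
0.1 11.8 rad -4.1 tan -4.2 y 1.1 0.125 38.9
0.2 12.3 rad 3.8 tan -4.6 y 2.5 0.122 39.2
0.3 12.8 rad 12.8 tan -3.4 y 2.9 0.126 39.4
0.4 13.2 rad 16.5 tan -2.2 y 1.0 0.12 40.3
0.5 13.7 rad 15.0 tan -4.1 y 1.3 0.121 40.7
0.6 14.2 rad 7.0 tan -2.7 y -0.7 0.121 40.8
```

```bash
python3 -c "
from h import *
go([.7,.8,.9,1.0,1.08,1.15])
env.hold(.2)
f=eyes.grab_frame('scene');cv2.imwrite('pics/s3.png',cv2.resize(f['frame'][80:280,180:400],None,fx=3,fy=3)[:,:,::-1])
import pickle;pickle.dump((f,eyes.grab_frame('top')),open('f3.pkl','wb'))
"
```

```text
0.7 14.7 rad 7.4 tan -1.2 y -1.4 0.123 40.9
0.8 15.2 rad 7.3 tan -2.0 y -2.6 0.121 41.0
0.9 15.7 rad 7.1 tan -2.4 y -1.8 0.12 41.0
1.0 16.2 rad 5.9 tan -1.3 y -2.0 0.122 41.0
1.08 16.6 rad 5.2 tan -0.2 y -3.0 0.123 41.0
1.15 17.0 rad 3.4 tan -0.8 y -0.6 0.122 41.0
```

View pics/s3.png

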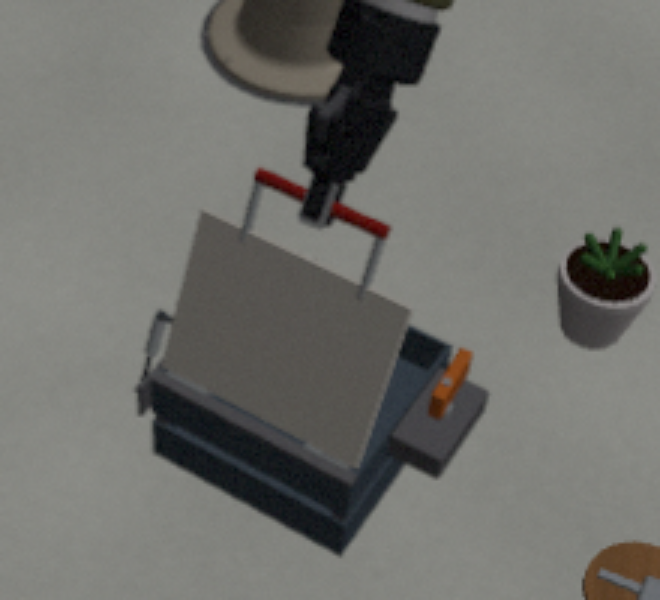

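The lid is up and held by the bar, with bar ends at crop (259,174) and (387,232). I'll check the true lid angle against the images.

```bash
cat > ang.py <<'E'
from h import *
def est(fs): # red pixel end points in each view vs lid angle
    for f in fs:
        ms=[m for a,c,m in blobs(mask(f,170,5,110,40),8) if 150<c[0]<350 and 120<c[1]<270]
        p=np.concatenate([np.argwhere(m)[:,::-1] for m in ms]).astype(np.float32)
        vx,vy,x0,y0=cv2.fitLine(p,cv2.DIST_L2,0,.01,.01).ravel();n=np.array([-vy,vx])
        s=p@[vx,vy];mid=np.array([x0,y0])+[vx,vy]*((s.min()+s.max())/2-np.dot([x0,y0],[vx,vy]))
        ths=np.arange(.6,1.4,.01);e=[abs((proj(f,[bar(t)])[0]-mid)@n) for t in ths];i=np.argmin(e)
        e2=[np.linalg.norm(proj(f,[bar(t)])[0]-mid) for t in ths];j=np.argmin(e2);print(len(p),mid.round(1),'line',ths[i].round(2),round(e[i],1),'mid',ths[j].round(2),round(e2[j],1))
E
python3 -c "
from ang import *;import pickle
est(pickle.load(open('f3.pkl','rb')))"
```

```text
Traceback (most recent call last):
  File "ang.py", line 7, in est
    s=p@[vx,vy];mid=np.array([x0,y0])+[vx,vy]*((s.min()+s.max())/2-np.dot([x0,y0],[vx,vy]))
                                      ~~~~~~~^^~~~~~~~~~~~~~~~~~~~~~~~~~~~~~~~~~~~~~~~~~~~~
TypeError: can't multiply sequence by non-int of type 'numpy.float32'
```

```bash
sed -i 's/+\[vx,vy\]\*/+np.array([vx,vy])*/' ang.py; python3 -c "
from ang import *;import pickle
est(pickle.load(open('f3.pkl','rb')))"
```

```text
150 [286.9 147.2] line 1.16 0.0 mid 1.15 0.4
156 [203.9 186.4] line 1.15 0.0 mid 1.15 0.4
```

The images agree with 1.15 rad. I ease back to 0.87 and check.

```bash
python3 -c "
from ang import *
go([1.08,1.0,.93,.87],v=.05);env.hold(.5)
f=eyes.grab_frame('scene');est((f,eyes.grab_frame('top')))
cv2.imwrite('pics/s4.png',cv2.resize(f['frame'][80:280,180:400],None,fx=3,fy=3)[:,:,::-1])
s=monitor.sense();print(s['clock'],s['contact_force'].round(1),s['gripper_force'],s['finger_gap'],abs(s['qvel']).max())
"
```

```text
1.08 17.8 rad -0.8 tan 1.3 y -1.3 0.122 40.6
1.0 18.2 rad -0.6 tan 1.4 y -1.5 0.126 40.5
0.93 18.7 rad 1.1 tan 0.6 y -1.0 0.121 40.7
0.87 19.1 rad -3.5 tan 1.0 y 1.2 0.117 40.5
134 [296.4 144.1] line 0.91 0.1 mid 0.87 0.5
149 [198.1 208.2] line 0.87 0.0 mid 0.87 0.5
19.6833 [ 5.8 -0.2 -5.7] 40.213258266448975 0.12097820237555103 0.0021015626199550096
```

View pics/s4.png

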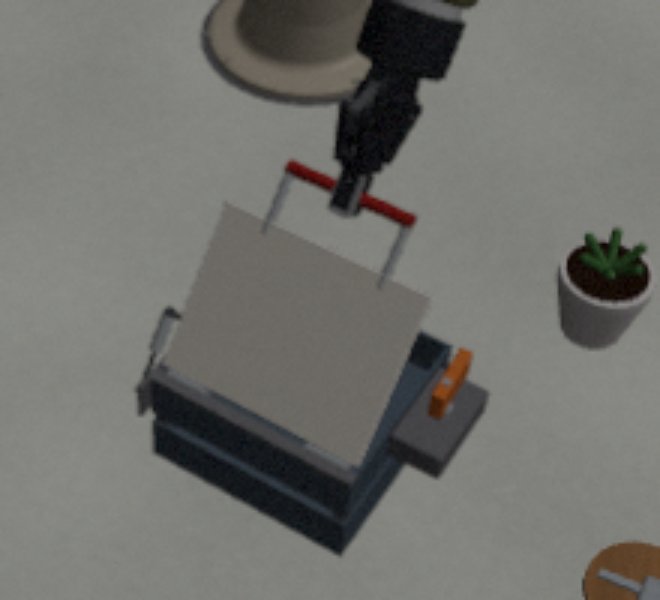

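The bar is gripped at crop (350,192), the lid is at rest at about 0.87 rad, the button is clear and the pot has not moved.

```bash
python3 -c "
from bench import job
print(job.hand_in())"
```

```text
the job is handed in; nothing more can be done
None
```

I turned the turnbutton clear to about 1.5 rad, lifted the lid by its bar to about 1.15 rad, eased it back to about 0.87 rad (50°) still gripped, and handed the job in; no verdict came back.

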